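# Open the locked hand-towel dispenser with its pin key

### The job

The hand-towel dispenser is almost empty: open it for refilling. Take the pin key that stands in the wooden marker block, push its pin straight down through the small hole in the dispenser's top until the hidden spring latch lets the front cover jump ajar. Finish with the cover swung down fully open and the key back in its hole in the block, upright and fully down to its collar; leave the other things on the table where they are.

Things in the scene. Friction and masses are not known exactly. Their poses are not given: they have to be found in the camera images.
- key_grip (a point): Centre of the flat black handle of the pin key. Handle 36 mm (key x) by 12 mm (key y) by 52 mm tall (key z, upwards). The key (113 mm, about 0.12 kg) stands upright in the block's hole, turned about its axis at random, its collar resting on the block's top. Collar: round steel, 26 mm across, 6 mm thick, its underside 32 mm below this point.
- key_tip (a point): Tip of the key's pin, 87 mm below key_grip along the key; axes of the key. The pin is straight steel, 8 mm thick, 55 mm long from collar to tip, tapered over the last 4 mm.
- block: Fixed light-wood marker block, 170 mm (its x) by 50 mm (y) by 60 mm tall (z up), origin at the centre of its underside; on either side of the table. Six marker pens stand fixed in its +x half, their tops 136 mm above the table, the nearest 74 mm clear of the key's axis.
- block_hole (a point): Mouth of the key's hole, in the plane of the block's top, 60 mm above the table, axes of the block. Hole upright, 13 mm wide, right through; on the block's centre line, 25 mm from its -x end.
- dispenser: Fixed steel hand-towel dispenser with a white front cover: 230 mm wide (y), 129 mm deep (x), 190 mm tall. Origin at the centre of its underside; x points from its front to its back, z up; its front faces the robot.
- keyhole (a point): Mouth of the access hole in the dispenser's flat top, in the plane of that top, 190 mm above the table; axes of the dispenser. 13 mm wide, upright, through an 8 mm thick top, with a thin black square plate round it; at mid-width, 46 mm behind the cover's inner face. Hidden below it is the latch's pad, wider than the hole, 35 mm below the top at rest.
- latch (a joint): Travel of the hidden spring latch straight down, m: 0 at rest, 0.013 at its stop. 4 N start it, about 8 N take it to the stop. It lets the cover go at about 0.007 (key tip 42 mm below the dispenser's top); at the stop the tip is 48 mm below the top and the key's collar still 7 mm above it. It springs back when the pin is withdrawn.
- cover (a joint): Angle of the front cover, rad: 0 shut, 1.55 fully open (level, at its stop). Hinged along its lower edge: the upper edge swings out to dispenser -x and down. Let go by the latch it is thrown ajar by a spring to about 0.45 and stays there; the hinge is stiff (0.2 N m) and damped; beyond about 0.9 the cover sinks slowly by its own weight.
- cover_edge (a point): Middle of the cover's upper edge, on its inner face; moves with it. Cover 230 mm wide, 4 mm thick, 160 mm from hinge to edge; x points inwards, z from hinge to edge. Side flanges reach 28 mm inwards along both ends; at mid-width a 24 mm wide hook reaches 29 mm inwards, 16 to 34 mm from the edge; else the inner face is plain, 60 to 160 mm from the hinge.
- hinge_line (a point): Middle of the cover's hinge line, in the plane of the cover's inner face, 20 mm above the table; axes of the dispenser.
- mug: White mug, 80 mm wide, 90 mm tall, handle on one side; a bystander. Origin: centre of its underside.
- tumbler: Clear glass tumbler, 72 mm wide, 110 mm tall; a bystander. Origin: centre of its underside.
- phone: Black phone lying flat, 150 x 72 x 9 mm; a bystander. Origin: centre of its underside.
- marker_a: White marker pen lying flat, 140 mm long, 16 mm thick; a bystander. Origin: under its middle, x along it.
- marker_b: Another such marker pen lying flat; a bystander. Origin: under its middle, x along it.
- eraser: White eraser, 60 x 26 x 13 mm; a bystander. Origin: centre of its underside.
- tape: Roll of tape lying flat, 84 mm across, 25 mm tall; a bystander. Origin: centre of its underside.
Not all that is in view belongs to the job. Of the things that look like the part that bears key_grip, the larger one is meant.

How it is judged (in metres and radians):
On the way:
1. The key's pin, reaching through the hole in the dispenser's top, has pressed the hidden latch down far enough to let the cover go (value of joint latch above 0.006 m and z of key_tip in the frame of keyhole below -0.037 m and horizontal distance between key_tip and keyhole below 0.01 m), for 0.05 s.
At the end, for the whole second after the job is handed in: The dispenser's cover is fully open (over 1.4 of its 1.55 rad), and the key stands released in its hole in the block: upright within 0.1 rad, its tip within 7 mm of the hole's axis and its collar within 4 mm of the block's top (value of joint cover above 1.4 rad and horizontal distance between key_tip and block_hole below 0.007 m and z of key_tip in the frame of block_hole below -0.051 m and angle between key_grip's own z axis and vertical below 0.1 rad); the robot touches nothing.
It fails at once if A bystander is moved by more than 30 mm from where it stood (distance of any of mug, tumbler, phone, marker_a, marker_b, eraser, tape from where it was at the start of the episode above 0.03 m).
It also fails if it takes over 67 s, if anything falls off the work surface, if the arm or the gripper's body presses on something with over 40 N, if the wrist force passes 120 N, or if a joint passes its speed limit or range.

### The arm

A 6-joint arm with a two-finger parallel gripper is mounted at the origin on the work surface. World frame = base frame: x ahead of the robot, y to its left, z up, the work surface at z = 0. Lengths are in mm, angles in degrees, forces in N, time in s.
With the tool pointing down it reaches from about 350 to 850 mm from the base axis. Payload 8.1 kg.
Tool frame: the origin (TCP) lies at the very end of the fingers, on their centre line; the grasp point (between the pads) lies 19 mm behind it (r.grip_depth is the distance from the TCP to the grasp point, in mm); y points along the fingers, z is the direction in which the jaws open and shut, and the axes are right-handed (so a half turn about y gives the same grasp; the last joint's range is limited). The gripper opens to 85 mm and grips with 20 to 120 N. Pads are 22 mm wide; open, the fingers measure 114 mm over their backs; the gripper's body (76 mm by 85 mm) begins 54 mm behind the grasp point. The pads swing forward as they close: fully open they stand 13 mm farther back than shut.
Start: joints at [-77.659, 7.471, 85.268, -0, 87.261, -4.893], TCP at [177.791, -573.058, 231.292] pointing down, gripper open.
Joint ranges: [-169.43, 169.43], [-51.17, 129.36], [1.28, 143.12], [-76.62, 256.62], [0, 156.53], [-152.29, 152.29]. Speed limits (degrees/s): [136.94, 136.94, 159.86, 180, 180, 180].

### API

Orientations are given as [roll, pitch, yaw] about the fixed x, y, z axes, in that order (R = Rz(yaw) Ry(pitch) Rx(roll)).
In Python, from bench import readout, eyes, r gives the robot as it stands. The module is installed in compiled form; this text tells all that it offers.
- The arm moves only by the tool move_arm, never from a script. Its argument "motion" is text: rows parted by semicolons, each of 6 numbers parted by spaces: the shift along the world's x, y, z in cm, then the turn, a rotation vector about the world's x, y, z in degrees. A call has 1 to 10 rows; each row is the pose to reach, as a shift and turn from the pose commanded when the call began; what a row does not reach only later rows make up. A row lasts 1/12 s, in which the tool goes at most 41.7 mm and 7.16 degrees, less where a joint would pass 70% of its speed; a pose out of reach is approached as far as the arm can. A call with a gripper value outside its range is refused whole. "fingers" is the finger opening in cm, from 0 to 8.54, set as the call begins (left out, the last holds). The fingers move at their own pace and stop on an object; "squeeze" is the grip in N (left out, the last holds). Time passes only in rows, so rows that repeat a pose let the fingers close. It gives the time, the measured TCP pose, the force and the opening at its end, in the units of the state.
- readout.sense(): the state, without advancing time (a new reading comes with each control period).
- eyes.snapshot(name): name is "side" or "top"; returns a dict with "image" (420x560x3 uint8, blue, green, red), "fx", "fy", "cx", "cy" (pixels), "dist_coeffs" ([k1, k2, p1, p2, k3] as OpenCV has them; the pictures are not rectified), "world_to_cam" (4x4, takes a point from world to camera coordinates). Camera axes: x right, y down, z forward; pixel columns grow to the right and rows downward; lengths in mm; the calibration is good to about 2 mm. A picture is of the moment at which its call begins. There is no depth.
- r.hand_in(): hands the job in, once; it reports no verdict.
The state is a dict: "time": time; "joint_pos": joint angles; "qd": joint speeds; "joint_efforts": joint torques, N m; "tool_pos": TCP position; "tcp_rot": TCP orientation; "ft_force": force on the tool from outside, world axes, zero at the start; "wrist_torque": the same for the moment, N m; "finger_gap": finger opening in mm.
Only numpy, scipy, OpenCV 4.12 (cv2) and the standard library are available. Lean on these libraries where they do the work, as an engineer would, in place of code of your own. Each camera call takes 0.05 s, during which the arm holds its last target. There are 200 camera calls.

## Working session

There is one attempt and no reset: what is moved stays moved. The work goes in short steps, Python scripts to look and compute and a tool call to move; the robot and the scene stay as the last step left them, time stands still between calls to the robot, and variables do not carry over. Pictures are saved under pics/ and viewed, about 8 in all and at most 12, crops included, and the job is handed in when it is done.

Besides the shell and the picture viewer there is one more tool, called after "Call:" by a JSON object that holds its "method" and its "body", one argument or row to a line. move_arm: Moves the arm, as the interface text tells. Its arguments: {"type":"object","properties":{"motion":{"type":"string"},"fingers":{"type":"number"},"squeeze":{"type":"number"}},"required":["motion"]}

```bash
mkdir -p pics
cat > h.py <<'E'
import numpy as np, cv2
from bench import readout, eyes, r
def snap(n,f=None):
    s=eyes.snapshot(n)
    if f: cv2.imwrite('pics/'+f,s['image'])
    return s
def K(s): return np.array([[s['fx'],0,s['cx']],[0,s['fy'],s['cy']],[0,0,1.]])
def ray(s,uv):
    p=cv2.undistortPoints(np.array(uv,float).reshape(-1,1,2),K(s),np.array(s['dist_coeffs'],float)).reshape(-1,2)
    T=np.array(s['world_to_cam']);R=T[:3,:3];c=-R.T@T[:3,3]
    d=np.c_[p,np.ones(len(p))]@R
    return c,d/np.linalg.norm(d,axis=1,keepdims=True)
def plane(s,uv,z):
    c,d=ray(s,uv); return c+d*((z-c[2])/d[:,2])[:,None]
def tri(s1,uv1,s2,uv2):
    c1,d1=ray(s1,uv1);c2,d2=ray(s2,uv2);o=[]
    for a,b in zip(d1,d2):
        t=np.linalg.lstsq(np.c_[a,-b],c2-c1,rcond=None)[0]
        p,q=c1+t[0]*a,c2+t[1]*b;o.append(np.r_[(p+q)/2,np.linalg.norm(p-q)])
    return np.array(o)
def proj(s,P):
    T=np.array(s['world_to_cam'],float)
    return cv2.projectPoints(np.array(P,float).reshape(-1,3),cv2.Rodrigues(T[:3,:3])[0],T[:3,3],K(s),np.array(s['dist_coeffs'],float))[0].reshape(-1,2)
E
python3 - <<'E'
from h import *
import pickle
a=snap('side');b=snap('top');pickle.dump((a,b),open('s0.pkl','wb'))
cv2.imwrite('pics/a.png',cv2.resize(a['image'],(800,600),interpolation=cv2.INTER_CUBIC))
cv2.imwrite('pics/b.png',cv2.resize(b['image'],(800,600),interpolation=cv2.INTER_CUBIC))
for s in(a,b):
  T=np.array(s['world_to_cam']);print(s['fx'],s['dist_coeffs'],-T[:3,:3].T@T[:3,3],T[:3,:3])
print(readout.sense())
E
```

```text
422.9846418839794 [-0.02237753  0.          0.          0.          0.        ] [698.35988133 632.51629858 974.52837976] [[-0.95062725  0.31027011  0.0063481 ]
 [ 0.24518076  0.76342774 -0.59754872]
 [-0.19024783 -0.56648966 -0.80180747]]
405.6261489402614 [-0.03369088  0.          0.          0.          0.        ] [ 450.74786324   21.7346259  1315.67873809] [[-0.02741588 -0.99956582 -0.01079585]
 [-0.9988995   0.02780556 -0.03777101]
 [ 0.03805479  0.00974844 -0.9992281 ]]
{'time': 0.1, 'joint_pos': array([-7.76585989e+01,  7.51133956e+00,  8.53248703e+01,  5.62346374e-04,
        8.72618876e+01, -4.89210448e+00]), 'qd': array([ 0.07011031, -0.05650464, -0.21604021,  0.00763192, -0.00857934,
       -0.1103953 ]), 'joint_efforts': array([ 8.68106126e-04, -5.70951641e+01, -5.01943231e+01, -1.13921994e-04,
        8.09412712e-03,  4.00682154e-06]), 'tool_pos': array([ 177.68486106, -572.55233194,  230.32596879]), 'tcp_rot': array([-9.00976922e+01,  8.92531987e-03, -1.62766529e+02]), 'ft_force': array([-0.04829456,  0.34570249,  0.47265923]), 'wrist_torque': array([ 0.01805085, -0.00281398,  0.0248637 ]), 'finger_gap': 85.14678647670428}
```

View pics/a.png

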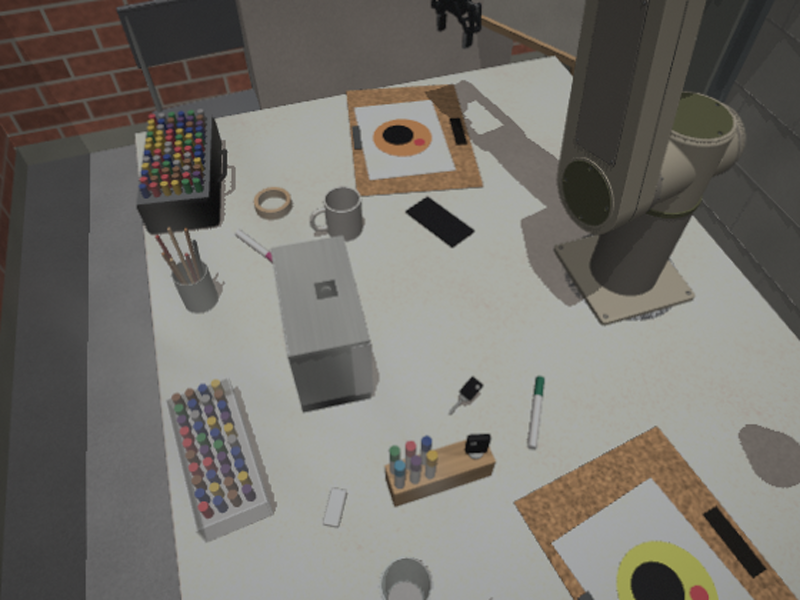

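View pics/b.png

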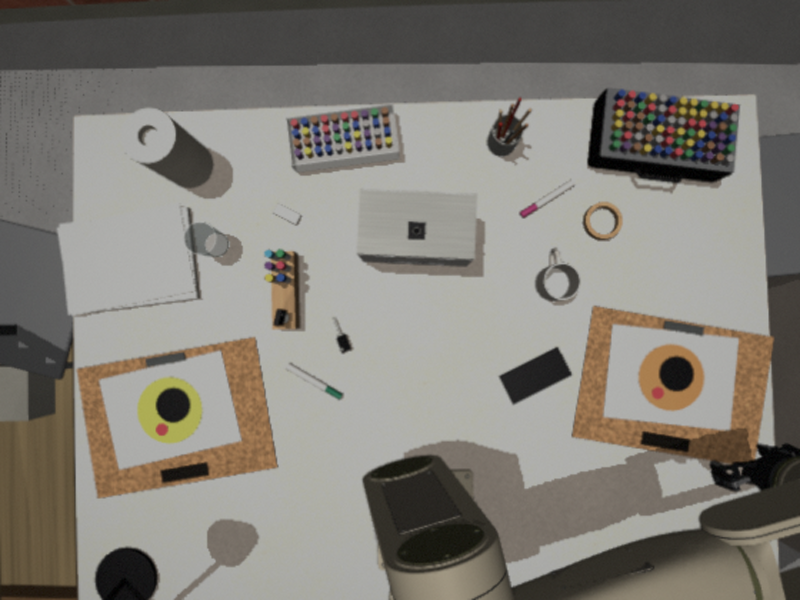

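The side view shows the key at about (478,443), the keyhole plate at (326,289) and the block at (440,470). The top view has the key at (282,318), the plate at (417,230), and the small decoy key lying at (343,343). Next I'll segment these.

Run:
```python
from h import *
import pickle
a,b=pickle.load(open('s0.pkl','rb'))
def comps(s,roi,mask):
    x0,y0,x1,y1=roi; m=np.zeros(mask.shape,np.uint8); m[y0:y1,x0:x1]=mask[y0:y1,x0:x1]
    n,l,st,c=cv2.connectedComponentsWithStats(m)
    return [(i,st[i].tolist(),c[i].round(2).tolist()) for i in range(1,n) if st[i][4]>15],l
f=1/1.42857
R={}
for nm,s,rk,rp in(('side',a,(320,300,350,325),(215,190,245,212)),('top',b,(188,212,206,232),(282,150,302,172))):
    g=cv2.cvtColor(s['image'],cv2.COLOR_BGR2GRAY)
    for t in (50,):
        print(nm,'key',comps(s,rk,(g<t).astype(np.uint8)*255)[0]); print(nm,'plate',comps(s,rp,(g<70).astype(np.uint8)*255)[0])
A=a['image'][290:360,260:360];B=b['image'][165:235,175:245];C=b['image'][130:190,245:340];D=a['image'][160:290,185:265]
rs=lambda i:cv2.resize(i,(400,300),interpolation=cv2.INTER_NEAREST)
cv2.imwrite('pics/c.png',np.vstack([np.hstack([rs(A),rs(B)]),np.hstack([rs(C),rs(D)])]))
```

```text
side key [(1, [326, 304, 17, 14, 184], [334.03, 310.27])]
side plate []
top key [(1, [192, 217, 9, 11, 69], [195.93, 221.84])]
top plate [(1, [286, 155, 11, 12, 122], [290.97, 160.95])]
```

View pics/c.png

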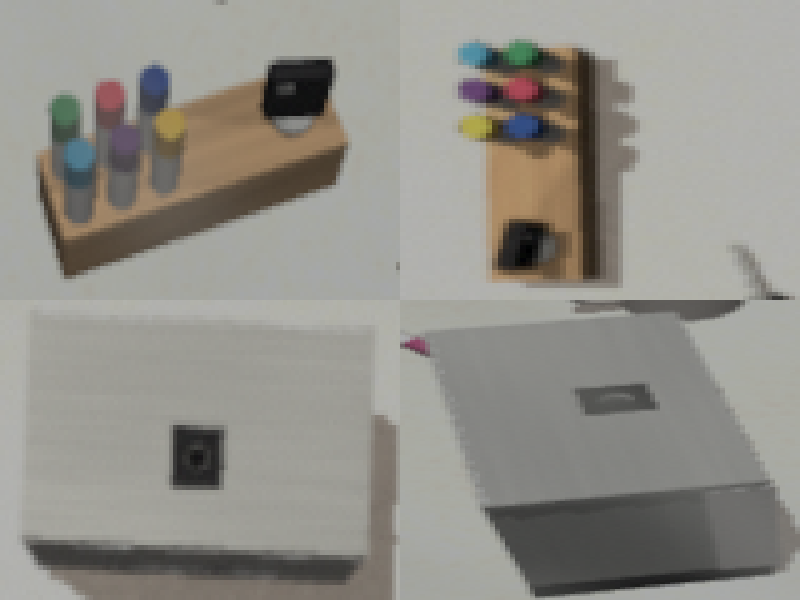

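Run:
```python
from h import *
import pickle
a,b=pickle.load(open('s0.pkl','rb'))
# key blob / plate triangulation
g=a['image']
print('plate plane', plane(b,[[290.97,160.95]],190))
print('predict in side', proj(a,plane(b,[[290.97,160.95]],190)))
print('key tri',tri(a,[[334.03,310.27]],b,[[195.93,221.84]]))
A=a['image'][295:330,315:355];B=b['image'][205:240,180:220];
C=a['image'][185:220,210:250]
D=b['image'][145:180,272:312]
rs=lambda i:cv2.resize(i,(400,300) if 0 else (400,350)[:2],interpolation=cv2.INTER_CUBIC)
o=np.vstack([np.hstack([rs(A),rs(B)]),np.hstack([rs(C),rs(D)])])
o=np.clip(o.astype(float)*1.6,0,255).astype(np.uint8)
cv2.imwrite('pics/d.png',o[:, :][:700][:600])
# wood mask contours
for n,s,roi in(('side',a,(260,290,350,360)),('top',b,(185,170,215,235))):
    hsv=cv2.cvtColor(s['image'],cv2.COLOR_BGR2HSV)
    m=cv2.inRange(hsv,(5,70,90),(22,255,255)); k=np.zeros_like(m);x0,y0,x1,y1=roi;k[y0:y1,x0:x1]=m[y0:y1,x0:x1]
    c=max(cv2.findContours(k,cv2.RETR_EXTERNAL,cv2.CHAIN_APPROX_NONE)[0],key=cv2.contourArea)
    print(n,cv2.contourArea(c),cv2.approxPolyDP(cv2.convexHull(c),2,True).reshape(-1,2).tolist())
# dispenser top: quad of light-grey in top view
```

```text
plate plane [[622.39983383   4.43530482 190.        ]]
predict in side [[227.0752946  202.71206143]]
key tri [[459.57388071 296.32725448  91.26624664   2.51803258]]
side 815.0 [[345, 324], [278, 346], [275, 345], [270, 330], [271, 325], [323, 309], [342, 314]]
top 537.5 [[205, 176], [206, 229], [191, 229], [190, 182]]
```

View pics/d.png

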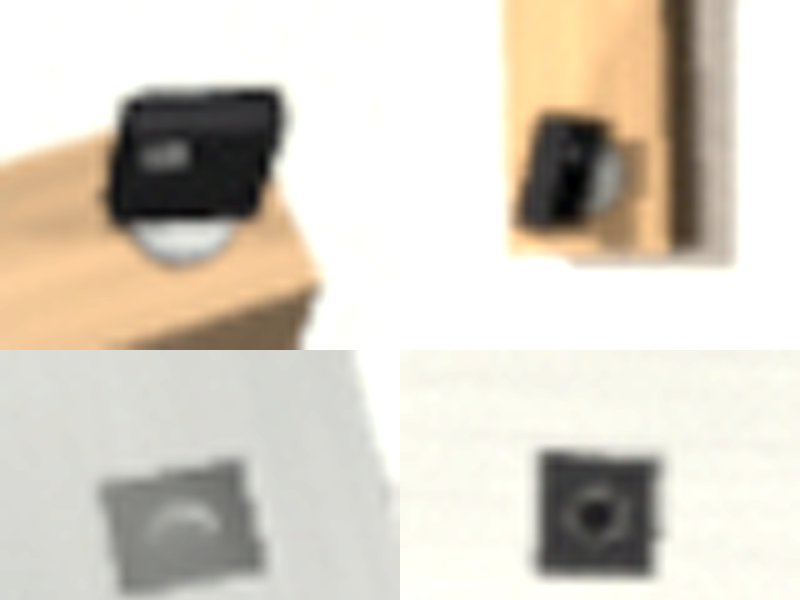

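Run:
```python
from h import *
import pickle
a,b=pickle.load(open('s0.pkl','rb'))
fs=lambda p:(np.array(p,float)/10+[315,295]-.5); ft=lambda p:((np.array(p,float)-[400,0])/10+[180,205]-.5)
s=fs([[130,92],[280,92],[272,130],[118,130]]);t=ft([[540,115],[572,115],[550,230],[518,228]])
print('handle top centre',tri(a,[s.mean(0)],b,[t.mean(0)]))
P=plane(a,s,118);Q=plane(b,t,118)
yaw=lambda v:np.degrees(np.arctan2(v[1],v[0]))
print('side plane',P.mean(0),yaw(P[0]-P[1]),yaw(P[3]-P[2]),'top',Q.mean(0),yaw(Q[0]-Q[3]),yaw(Q[1]-Q[2]))
E_=plane(b,[[190.3,229.7],[206.3,229.3],[190.3,182],[205.5,182]],60);print('block',E_, E_[:2].mean(0)+[25,0,0])
c=plane(a,fs([[320,282]]),60);print('side-view near corner at z60',c, 'tri', tri(a,fs([[320,282]]),b,[[190.3,229.7]]))
print('keyhole',tri(a,[[227.8,202.3]],b,[[291,160.8]]))
# collar bottom visible disc edges
print('handle centroid proj chk', proj(a,[[454,290,92]]),proj(b,[[454,290,92]]))
```

```text
handle top centre [[460.55677849 296.21266001 116.12540814   1.15566714]]
side plane [460.52915051 297.15998797 118.        ] -17.98164096787527 -17.986773253316958 top [461.06978175 295.53220668 118.        ] -12.220980961579535 -12.04484512899353
block [[437.05134365 320.83247618  60.        ]
 [436.96966907 270.9124662   60.        ]
 [585.59375099 318.0427934   60.        ]
 [584.19419493 270.42989386  60.        ]] [462.01050636 295.87247119  60.        ]
side-view near corner at z60 [[434.41889801 321.76837687  60.        ]] tri [[435.81786398 321.36597825  60.40883205   2.7605276 ]]
keyhole [[621.58140774   4.67467485 191.68857719   2.02979635]]
handle centroid proj chk [[334.7305978  306.87050416]] [[197.81815768 224.00641839]]
```

Two-view results: key axis about (461,296) with handle top at z≈116 and yaw about −14°; keyhole about (622,4.5) at z≈191. The heights agree with the text. I'm setting out above the key.

Call:
{"method": "move_arm", "body": {
  "motion": "2.7 2.2 0.9 0 0 5.5; 5.4 4.5 1.8 0 0 11; 8.2 6.7 2.7 0 0 16.5; 10.9 8.9 3.6 0 0 22; 13.6 11.2 4.5 0 0 27.5; 16.3 13.4 5.3 0 0 33; 19 15.6 6.2 0 0 38.5; 21.8 17.8 7.1 0 0 44; 24.5 20.1 8 0 0 49.5; 27.2 22.3 8.9 0 0 55",
  "fingers": 5
}}

```text
time: 0.93
tool_pos: [450.8, -348.5, 320.3]
tcp_rot: [-90.0, 0.0, -107.5]
ft_force: [-0.0, -1.6, 0.3]
finger_gap: 50.2
```

Call:
{"method": "move_arm", "body": {
  "motion": "0.5 3.5 0 0 0 5.5; 1 7 0 0 0 11; 1.5 10.5 0 0 0 16.5; 2 14 0 0 0 22; 2.5 17.5 0 0 0 27.5; 3 21 0 0 0 33; 3.5 24.5 0 0 0 38.5; 4 28 0 0 0 44; 4.5 31.5 0 0 0 49.5; 5 35 0 0 0 55"
}}

```text
time: 1.77
tool_pos: [499.5, 1.7, 320.0]
tcp_rot: [-90.0, 0.0, -52.5]
ft_force: [0.4, -0.4, -0.1]
finger_gap: 49.8
```

Call:
{"method": "move_arm", "body": {
  "motion": "-0.5 3.7 -1 0 0 4.9; -1 7.4 -2 0 0 9.7; -1.5 11.1 -3 0 0 14.6; -2 14.8 -4 0 0 19.5; -2.5 18.5 -5 0 0 24; -2.9 22.2 -6 0 0 29; -3.4 26 -7.5 0 0 34; -3.9 29.5 -9 0 0 38.8; -3.9 29.6 -10 0 0 38.8; -3.9 29.6 -10 0 0 38.8"
}}

```text
time: 2.6
tool_pos: [458.4, 296.9, 216.6]
tcp_rot: [-90.2, 0.3, -13.8]
ft_force: [-0.4, -1.2, -0.6]
finger_gap: 50.1
```

Call:
{"method": "move_arm", "body": {
  "motion": "0 0 -3 0 0 0; 0 0 -6 0 0 0; 0 0 -8 0 0 0; 0 0 -8.5 0 0 0; 0 0 -8.5 0 0 0; 0 0 -8.5 0 0 0"
}}

```text
time: 3.1
tool_pos: [461.7, 295.5, 136.7]
tcp_rot: [-90.0, -0.1, -14.0]
ft_force: [0.7, 1.2, 0.7]
finger_gap: 49.8
```

Run:
```python
from h import *
a=snap('side');b=snap('top')
A=a['image'][260:350,290:380];B=b['image'][170:260,155:245]
rs=lambda i:cv2.resize(np.clip(i*1.5,0,255).astype(np.uint8),(400,400),interpolation=cv2.INTER_CUBIC)
cv2.imwrite('pics/e.png',np.hstack([rs(A),rs(B)]));print(readout.sense()['tool_pos'],readout.sense()['tcp_rot'])
print(proj(a,[readout.sense()['tool_pos'],[461,296,118]]))
```

```text
[462.30313457 296.18783347 137.74158659] [-89.87028031  -0.15350364 -14.01509478]
[[334.56052558 301.52107608]
 [334.10164527 305.1883049 ]]
```

View pics/e.png

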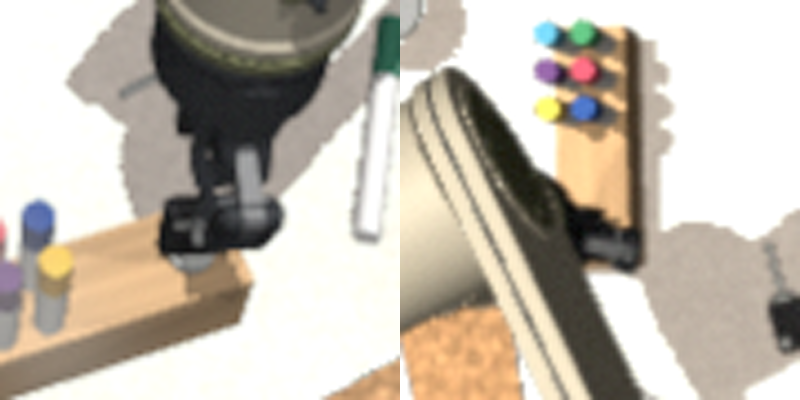

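The fingers straddle the handle in the side view (handle at 190,230 in the crop, near finger at 245,215). Descending and gripping.

Call:
{"method": "move_arm", "body": {
  "motion": "0 0 -1.5 0 0 0; 0 0 -3 0 0 0; 0 0 -4.5 0 0 0; 0 0 -5.7 0 0 0; 0 0 -6.2 0 0 0; 0 0 -6.2 0 0 0; 0 0 -6.2 0 0 0"
}}

```text
time: 3.78
tool_pos: [461.2, 296.1, 74.0]
tcp_rot: [-90.0, -0.0, -14.0]
ft_force: [0.1, 0.2, -0.8]
finger_gap: 50.1
```

Call:
{"method": "move_arm", "body": {
  "motion": "0 0 0 0 0 0; 0 0 0 0 0 0; 0 0 0 0 0 0; 0 0 0 0 0 0; 0 0 0 0 0 0; 0 0 0 0 0 0; 0 0 0 0 0 0; 0 0 0 0 0 0",
  "fingers": 0,
  "squeeze": 50
}}

```text
time: 4.45
tool_pos: [461.4, 296.3, 74.2]
tcp_rot: [-89.9, -0.1, -14.0]
ft_force: [-1.1, -0.2, 5.7]
finger_gap: 11.6
```

Call:
{"method": "move_arm", "body": {
  "motion": "0 0 0.7 0 0 0; 0 0 2 0 0 0; 0 0 4 0 0 0; 0 0 6.5 0 0 0; 0 0 9 0 0 0; 0 0 12 0 0 0; 0 0 15 0 0 0; 0 0 18 0 0 0; 0 0 20.5 0 0 0; 0 0 22 0 0 0"
}}

```text
time: 5.28
tool_pos: [461.4, 296.3, 298.3]
tcp_rot: [-89.8, -0.2, -14.0]
ft_force: [0.9, 0.4, -0.8]
finger_gap: 11.5
```

Call:
{"method": "move_arm", "body": {
  "motion": "0 -1 0 0 0 0; 0.3 -2.5 0 0 0 0; 1 -4.5 0 0 0 0; 2 -6.5 0 0 0 0; 3 -8.5 0 0 0 0; 4 -10.5 0 0 0 0; 4.6 -11.5 0 0 0 0; 5 -12 0 0 0 0; 5 -12 0 0 0 0; 5 -12 0 0 0 0"
}}

```text
time: 6.12
tool_pos: [510.5, 176.2, 292.9]
tcp_rot: [-90.0, 0.1, -14.0]
ft_force: [0.4, 0.4, -0.8]
finger_gap: 11.5
```

Run:
```python
from h import *
a=snap('side');b=snap('top');q=readout.sense();t=q['tool_pos'];print(t,q['tcp_rot'],q['finger_gap'],q['ft_force'])
pa=proj(a,[t,t-[0,0,68]]);pb=proj(b,[t,t-[0,0,68]]);print(pa,pb)
import pickle;pickle.dump((a,b,q),open('s1.pkl','wb'))
def crop(s,p,h=40):
    u,v=np.clip(p.astype(int),h,[560-h,420-h]);print(u-h,v-h)
    return cv2.resize(np.clip(s['image'][v-h:v+h,u-h:u+h]*1.5,0,255).astype(np.uint8),(400,400),interpolation=cv2.INTER_CUBIC)
cv2.imwrite('pics/f.png',np.hstack([crop(a,pa.mean(0)),crop(b,pb.mean(0))]))
```

```text
[510.30485659 176.80802909 293.1018652 ] [-8.99912677e+01  3.41552504e-02 -1.39111100e+01] 11.212254425759149 [-0.36480765  0.59230389 -0.73092271]
[[297.72137801 221.75288344]
 [296.50255571 240.55352659]] [[224.55608526 200.79597309]
 [228.39911165 202.15417037]]
257 191
186 161
```

View pics/f.png

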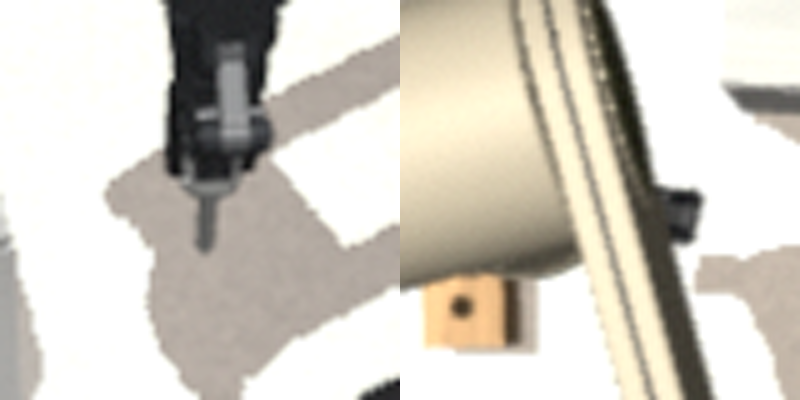

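The side view shows the pin hanging straight, tip at crop (204,250); the top view now shows the empty block hole at crop (461,307). I'll measure the offset.

Run:
```python
from h import *
import pickle
a,b,q=pickle.load(open('s1.pkl','rb'))
t=q['tool_pos']
print('block hole top',plane(b,[[197.7,221.9]],60))
print('tip side @z-68',plane(a,[[297.3,240.3]],t[2]-68)-t)
g=cv2.cvtColor(a['image'],cv2.COLOR_BGR2GRAY)
# pin centreline per row
for v in range(230,245):
    print(v,g[v,288:308].tolist())
```

```text
block hole top [[460.63046345 297.25274928  60.        ]]
tip side @z-68 [[ -1.81933767  -0.08736114 -68.        ]]
230 [116, 114, 115, 116, 117, 117, 110, 95, 79, 62, 65, 65, 72, 90, 103, 111, 117, 117, 117, 116]
231 [116, 116, 115, 115, 116, 117, 117, 116, 96, 58, 63, 65, 86, 111, 120, 118, 118, 120, 119, 118]
232 [118, 118, 118, 117, 117, 118, 117, 116, 97, 61, 63, 67, 95, 116, 116, 116, 115, 117, 118, 119]
233 [117, 117, 118, 118, 117, 117, 115, 112, 91, 62, 63, 67, 95, 116, 116, 115, 114, 116, 118, 118]
234 [117, 117, 118, 116, 117, 117, 115, 108, 82, 60, 62, 67, 96, 118, 116, 116, 114, 116, 118, 118]
235 [116, 115, 115, 115, 116, 117, 116, 109, 84, 61, 62, 70, 100, 120, 118, 117, 116, 116, 117, 117]
236 [116, 115, 115, 115, 116, 117, 116, 110, 86, 61, 64, 74, 103, 120, 118, 117, 117, 117, 115, 116]
237 [116, 115, 115, 115, 115, 118, 117, 110, 87, 61, 63, 71, 101, 117, 118, 118, 117, 116, 116, 116]
238 [116, 116, 116, 117, 117, 117, 117, 108, 84, 62, 63, 74, 103, 118, 117, 116, 116, 115, 118, 117]
239 [117, 116, 117, 117, 118, 118, 118, 105, 75, 62, 63, 80, 107, 117, 116, 116, 116, 116, 117, 117]
240 [118, 119, 118, 118, 116, 117, 119, 112, 88, 66, 69, 89, 111, 115, 115, 115, 115, 116, 115, 116]
241 [118, 118, 118, 115, 115, 116, 118, 119, 108, 88, 89, 108, 116, 115, 115, 116, 116, 116, 114, 116]
242 [117, 115, 116, 116, 117, 118, 116, 117, 116, 111, 111, 117, 117, 116, 115, 115, 116, 114, 115, 116]
243 [117, 115, 116, 118, 118, 117, 117, 117, 116, 118, 118, 118, 117, 117, 116, 116, 115, 114, 115, 116]
244 [118, 116, 117, 117, 119, 119, 116, 116, 118, 119, 119, 118, 118, 117, 115, 115, 116, 115, 117, 117]
```

Call:
{"method": "move_arm", "body": {
  "motion": "1 -1.5 0 0 0 0; 2.5 -4 0 0 0 0; 4.4 -7 0 0 0 0; 6.5 -10 0 0 0 0; 8.5 -13 0 0 0 0; 10 -15.5 -0.5 0 0 0; 10.8 -16.7 -1.5 0 0 0; 11.1 -17.1 -2.3 0 0 0; 11.1 -17.1 -2.3 0 0 0; 11.1 -17.1 -2.3 0 0 0"
}}

```text
time: 7.05
tool_pos: [620.8, 6.5, 269.0]
tcp_rot: [-90.0, 0.2, -13.9]
ft_force: [-0.8, 0.1, -1.4]
finger_gap: 11.4
```

Run:
```python
from h import *
import pickle
a=snap('side');b=snap('top');q=readout.sense();pickle.dump((a,b,q),open('s2.pkl','wb'))
t=q['tool_pos'];print(t,q['tcp_rot'],q['ft_force'])
print(proj(a,[t,t-[0,0,69]]))
A=a['image'][170:220,200:260];B=b['image'][135:185,262:322]
rs=lambda i:cv2.resize(np.clip(i*1.4,0,255).astype(np.uint8),(600,500),interpolation=cv2.INTER_CUBIC)
cv2.imwrite('pics/g.png',np.hstack([rs(A)]))
g=cv2.cvtColor(a['image'],cv2.COLOR_BGR2GRAY)
for v in range(186,212): print(v,g[v,216:242].tolist())
```

```text
[621.32125929   6.74258054 270.65895396] [-8.99733762e+01  5.29369316e-03 -1.38585297e+01] [-0.2100481  -1.29964794 -0.56026759]
[[224.29994007 180.6912933 ]
 [227.28099998 200.24217405]]
186 [137, 138, 126, 101, 104, 103, 96, 96, 96, 97, 97, 96, 95, 94, 87, 79, 87, 92, 90, 89, 89, 88, 88, 88, 88, 88]
187 [136, 138, 125, 102, 100, 94, 93, 96, 95, 97, 96, 94, 91, 87, 83, 84, 93, 92, 90, 89, 89, 89, 89, 89, 88, 87]
188 [136, 138, 126, 102, 101, 98, 94, 90, 89, 91, 90, 87, 83, 81, 85, 91, 93, 92, 91, 90, 90, 90, 89, 89, 88, 88]
189 [137, 137, 130, 111, 101, 101, 100, 95, 91, 86, 82, 81, 82, 88, 95, 95, 93, 93, 92, 91, 89, 89, 89, 90, 89, 88]
190 [136, 137, 138, 125, 102, 102, 101, 99, 98, 89, 81, 81, 81, 88, 95, 95, 94, 93, 93, 90, 89, 89, 89, 90, 89, 89]
191 [135, 137, 138, 125, 102, 102, 102, 100, 99, 94, 83, 82, 82, 89, 94, 95, 94, 94, 93, 92, 91, 89, 89, 90, 89, 88]
192 [136, 136, 137, 129, 111, 102, 101, 100, 100, 95, 86, 83, 81, 87, 96, 95, 94, 94, 93, 92, 91, 89, 90, 90, 90, 90]
193 [136, 136, 136, 136, 129, 111, 103, 101, 101, 96, 88, 83, 81, 86, 97, 96, 94, 94, 93, 92, 90, 90, 
[... 1495 characters left out ...]
, 77, 76, 75, 73, 72, 72, 74, 84, 98, 115, 136, 136, 136]
207 [136, 137, 137, 134, 135, 118, 80, 80, 80, 80, 81, 79, 78, 78, 80, 80, 83, 85, 86, 88, 92, 98, 109, 129, 136, 136]
208 [136, 136, 136, 136, 134, 119, 82, 78, 82, 84, 91, 93, 88, 91, 92, 93, 97, 100, 100, 100, 99, 98, 98, 116, 137, 137]
209 [137, 136, 136, 135, 135, 127, 107, 105, 108, 111, 118, 115, 101, 102, 102, 102, 101, 100, 101, 101, 99, 98, 106, 124, 137, 137]
210 [137, 136, 137, 135, 134, 135, 136, 135, 135, 136, 136, 129, 111, 101, 102, 102, 101, 100, 101, 101, 105, 114, 119, 129, 136, 137]
211 [136, 136, 136, 136, 134, 135, 136, 136, 135, 135, 135, 135, 128, 116, 116, 116, 115, 115, 115, 115, 124, 136, 129, 125, 137, 136]
```

View pics/g.png

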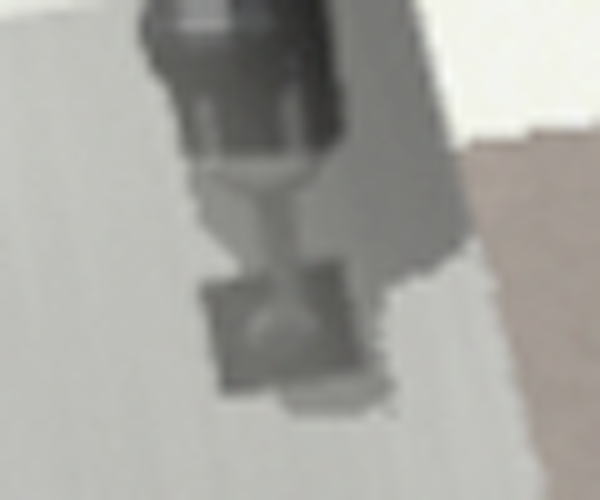

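Comparing tip and hole in the same view, the TCP should be about (622.3, 3.4). I'll shift there, then lower slowly while watching the force.

Call:
{"method": "move_arm", "body": {
  "motion": "0.05 -0.15 0 0 0 0; 0.05 -0.15 -0.2 0 0 0; 0.05 -0.15 -0.4 0 0 0; 0.05 -0.15 -0.6 0 0 0; 0.05 -0.15 -0.8 0 0 0; 0.05 -0.15 -0.8 0 0 0; 0.05 -0.15 -0.8 0 0 0; 0.05 -0.15 -0.8 0 0 0"
}}

```text
time: 7.82
tool_pos: [622.3, 3.4, 262.3]
tcp_rot: [-90.0, 0.0, -14.0]
ft_force: [0.0, -0.8, -0.0]
finger_gap: 11.2
```

Call:
{"method": "move_arm", "body": {
  "motion": "0 0 -0.2 0 0 0; 0 0 -0.4 0 0 0; 0 0 -0.6 0 0 0; 0 0 -0.8 0 0 0; 0 0 -0.8 0 0 0; 0 0 -0.8 0 0 0"
}}

```text
time: 8.32
tool_pos: [622.1, 3.4, 253.9]
tcp_rot: [-90.0, 0.0, -14.0]
ft_force: [-0.1, 0.8, -1.1]
finger_gap: 11.6
```

No contact force with the tip about 5 mm below the top plane, so it's in the hole. Continuing down to the latch.

Call:
{"method": "move_arm", "body": {
  "motion": "0 0 -0.4 0 0 0; 0 0 -0.8 0 0 0; 0 0 -1.2 0 0 0; 0 0 -1.6 0 0 0; 0 0 -2 0 0 0; 0 0 -2.4 0 0 0; 0 0 -2.7 0 0 0; 0 0 -2.8 0 0 0; 0 0 -2.8 0 0 0"
}}

```text
time: 9.07
tool_pos: [622.1, 3.5, 225.8]
tcp_rot: [-90.0, 0.0, -14.0]
ft_force: [0.7, 0.1, -0.8]
finger_gap: 11.4
```

Call:
{"method": "move_arm", "body": {
  "motion": "0 0 -0.2 0 0 0; 0 0 -0.4 0 0 0; 0 0 -0.6 0 0 0; 0 0 -0.8 0 0 0; 0 0 -1 0 0 0; 0 0 -1.2 0 0 0; 0 0 -1.3 0 0 0; 0 0 -1.3 0 0 0; 0 0 -1.3 0 0 0"
}}

```text
time: 9.82
tool_pos: [622.7, 3.4, 213.9]
tcp_rot: [-90.0, -0.1, -14.0]
ft_force: [-0.2, 1.2, 4.7]
finger_gap: 11.2
```

Call:
{"method": "move_arm", "body": {
  "motion": "0 0 -0.1 0 0 0; 0 0 -0.2 0 0 0; 0 0 -0.2 0 0 0; 0 0 -0.2 0 0 0; 0 0 -0.2 0 0 0"
}}

```text
time: 10.23
tool_pos: [622.7, 3.4, 212.0]
tcp_rot: [-90.0, -0.1, -14.0]
ft_force: [-0.4, -0.9, 4.3]
finger_gap: 11.0
```

Run:
```python
from h import *
import pickle
a=snap('side');b=snap('top');q=readout.sense();pickle.dump((a,b,q),open('s3.pkl','wb'))
print(q['tool_pos'],q['ft_force'])
cv2.imwrite('pics/h.png',np.hstack([cv2.resize(a['image'][150:300,180:330],(400,400)),cv2.resize(b['image'][100:250,215:365],(400,400))]))
```

```text
[622.73360914   3.42698424 212.03027105] [ 0.60038927 -0.39537901  5.26948708]
```

View pics/h.png

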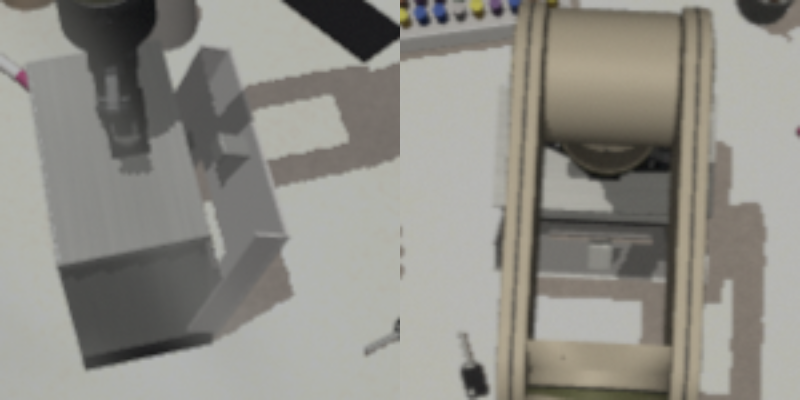

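The cover is ajar in both views, with its upper edge well clear of the housing. Withdrawing the pin and carrying the key back.

Call:
{"method": "move_arm", "body": {
  "motion": "0 0 0.5 0 0 0; 0 0 1.5 0 0 0; 0 0 2.5 0 0 0; 0 0 3.5 0 0 0; 0 0 4.5 0 0 0; 0 0 5.5 0 0 0; 0 0 6.5 0 0 0; 0 0 7.5 0 0 0; 0 0 8.5 0 0 0; 0 0 9 0 0 0"
}}

```text
time: 11.17
tool_pos: [622.8, 3.4, 303.4]
tcp_rot: [-90.0, -0.1, -14.0]
ft_force: [-0.1, 0.2, -1.0]
finger_gap: 11.3
```

Call:
{"method": "move_arm", "body": {
  "motion": "-1 2 0 0 0 0; -2.5 5 0 0 0 0; -4.4 8 0 0 0 0; -6.3 11.5 0 0 0 0; -8.2 15 0 0 0 0; -10.1 18.5 0 0 0 0; -12 22 0 0 0 0; -14 25.5 0 0 0 0; -15.4 28 0 0 0 0; -16.15 29.25 0 0 0 0"
}}

```text
time: 12.0
tool_pos: [458.6, 299.1, 301.6]
tcp_rot: [-89.9, 0.0, -13.8]
ft_force: [-0.0, 0.3, -1.8]
finger_gap: 10.8
```

Call:
{"method": "move_arm", "body": {
  "motion": "0 0 -2 0 0 0; 0 0 -5 0 0 0; 0 0 -8 0 0 0; 0 0 -11 0 0 0; 0 0 -13.5 0 0 0; 0 0 -15.5 0 0 0; 0 0 -16.5 0 0 0; 0 0 -16.5 0 0 0; 0 0 -16.5 0 0 0"
}}

```text
time: 12.75
tool_pos: [460.9, 296.0, 136.7]
tcp_rot: [-90.0, 0.0, -14.0]
ft_force: [-0.3, 0.4, 0.4]
finger_gap: 11.4
```

Run:
```python
from h import *
import pickle
a=snap('side');b=snap('top');q=readout.sense();pickle.dump((a,b,q),open('s4.pkl','wb'))
t=q['tool_pos'];print(t,q['ft_force'],q['tcp_rot'],q['finger_gap'])
print('hole proj side',proj(a,[[460.6,297.2,60],[461,296,60]]),'tip',proj(a,[t-[0,0,69]]))
cv2.imwrite('pics/i.png',np.hstack([cv2.resize(np.clip(a['image'][290:340,310:360]*1.4,0,255).astype(np.uint8),(400,400),interpolation=cv2.INTER_CUBIC),cv2.resize(b['image'][180:250,165:235],(400,400))]))
```

```text
[461.95947095 296.5404117  138.3709664 ] [ 0.72555211 -0.30712271 -1.17713581] [-89.88710222  -0.1259275  -13.96915068] 11.213410833175669
hole proj side [[331.74441831 316.36843499]
 [331.38566393 315.95040565]] tip [[331.50514494 314.61725833]]
```

View pics/i.png

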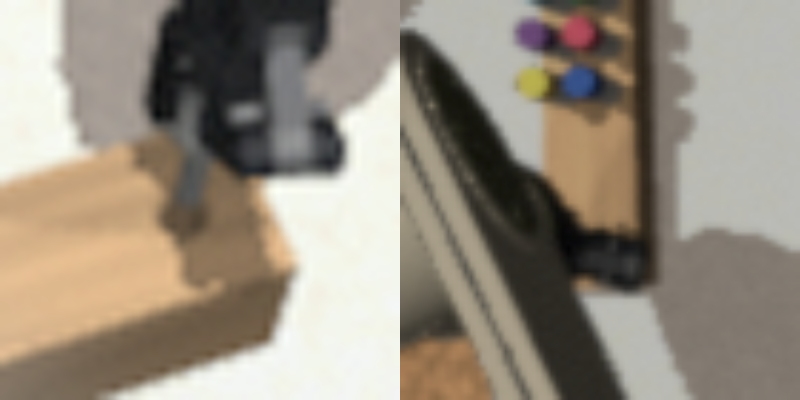

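Side view: the pin tip at crop (185,205) sits right over the dark hole at (187,215). Lowering.

Call:
{"method": "move_arm", "body": {
  "motion": "0 0 -0.3 0 0 0; 0 0 -0.6 0 0 0; 0 0 -0.9 0 0 0; 0 0 -1.2 0 0 0; 0 0 -1.5 0 0 0; 0 0 -1.5 0 0 0"
}}

```text
time: 13.35
tool_pos: [460.3, 295.7, 120.3]
tcp_rot: [-90.1, 0.1, -14.0]
ft_force: [0.6, 0.0, -2.1]
finger_gap: 11.5
```

Call:
{"method": "move_arm", "body": {
  "motion": "0 0 -0.6 0 0 0; 0 0 -1.2 0 0 0; 0 0 -1.8 0 0 0; 0 0 -2.4 0 0 0; 0 0 -3 0 0 0; 0 0 -3.6 0 0 0; 0 0 -4.2 0 0 0; 0 0 -4.6 0 0 0; 0 0 -4.7 0 0 0; 0 0 -4.7 0 0 0"
}}

```text
time: 14.18
tool_pos: [460.8, 296.0, 74.3]
tcp_rot: [-90.0, 0.0, -14.0]
ft_force: [0.4, 0.3, -0.7]
finger_gap: 11.6
```

Call:
{"method": "move_arm", "body": {
  "motion": "0 0 -0.1 0 0 0; 0 0 -0.1 0 0 0; 0 0 -0.1 0 0 0"
}}

```text
time: 14.43
tool_pos: [460.9, 296.0, 74.2]
tcp_rot: [-90.0, -0.0, -14.0]
ft_force: [-3.7, -1.7, 8.7]
finger_gap: 11.5
```

Call:
{"method": "move_arm", "body": {
  "motion": "0 0 0 0 0 0; 0 0 0 0 0 0; 0 0 0 0 0 0; 0 0 0 0 0 0; 0 0 0 0 0 0; 0 0 0 0 0 0; 0 0 0 0 0 0",
  "fingers": 5
}}

```text
time: 15.02
tool_pos: [460.8, 295.9, 73.2]
tcp_rot: [-90.0, 0.0, -14.0]
ft_force: [0.0, -0.6, 0.4]
finger_gap: 50.2
```

Call:
{"method": "move_arm", "body": {
  "motion": "0 0 1 0 0 0; 0 0 3 0 0 0; 0 0 6 0 0 0; 0 0 9 0 0 0; 0 0 12 0 0 0; 0 0 15 0 0 0; 0 0 18 0 0 0; 0 0 20 0 0 0; 0 0 21.6 0 0 0; 0 0 22.6 0 0 0"
}}

```text
time: 15.85
tool_pos: [461.4, 296.3, 302.9]
tcp_rot: [-89.8, -0.2, -14.0]
ft_force: [0.9, 0.0, 0.2]
finger_gap: 49.9
```

The key is back in with its collar seated, and released. Before inserting the fingers I'll check the ajar angle numerically.

Run:
```python
from h import *
import pickle
a,b,q=pickle.load(open('s3.pkl','rb'));a0,b0=pickle.load(open('s0.pkl','rb'))
c=np.array([[286.4,237.6],[261.2,167.5]])
H=np.array([576.1,6.8]);y=np.radians(-3.6);X=np.array([np.cos(y),np.sin(y)]);Y=np.array([-np.sin(y),np.cos(y)])
for th in(.35,.45,.55):
    P=[np.r_[H-160*np.sin(th)*X+s*115*Y,20+160*np.cos(th)] for s in(1,-1)];print(th,proj(a,P).round(1).tolist())
# dispenser front top edge check in initial views: corners (z=190)
P=[np.r_[H+s*115*Y,190] for s in(1,-1)];print('front top proj',proj(a0,P),proj(b0,P))
print('img top', [[245+25/4.21,130+240/5],[245+370/4.21,130+255/5]], 'img side',[[185+85/5,160+205*130/300]])
for x,z in((-35,0),(-35,132),(-45.5,137),(-62,127),(-82,110.6),(-98,90),(-110,67),(-117,42),(-119,25)):
    print(x,z,(H+55*Y+x*X).round(1))
```

```text
0.35 [[280.6, 237.7], [258.5, 166.1]]
0.45 [[286.8, 237.9], [264.1, 166.7]]
0.55 [[292.6, 238.5], [269.4, 167.8]]
front top proj [[256.73042045 237.84107991]
 [237.10484309 164.59350942]] [[249.37592565 176.09815297]
 [331.89550883 178.91921662]]
img top [[250.93824228028504, 178.0], [332.88598574821856, 181.0]] img side [[202.0, 248.83333333333331]]
-35 0 [544.6  63.9]
-35 132 [544.6  63.9]
-45.5 137 [534.1  64.5]
-62 127 [517.7  65.6]
-82 110.6 [497.7  66.8]
-98 90 [481.7  67.8]
-110 67 [469.8  68.6]
-117 42 [462.8  69. ]
-119 25 [460.8  69.2]
```

The observed edge corners, (286,238) and (261,168), match θ≈0.45. Going to the gap beside the hook.

Call:
{"method": "move_arm", "body": {
  "motion": "0.6 -2 0 0 0 1.5; 1.6 -4.5 0 0 0 3; 2.6 -7.5 0 0 0 4.5; 3.7 -10.5 0 0 0 6; 4.9 -13.5 0 0 0 7.5; 6 -16.5 0 0 0 9; 7.1 -19.5 0 0 0 10.4; 8 -22 0 0 0 10.4; 8.4 -23.2 0 0 0 10.4; 8.4 -23.2 0 0 0 10.4",
  "fingers": 0
}}

```text
time: 16.68
tool_pos: [545.1, 61.5, 298.9]
tcp_rot: [-90.0, 0.0, -3.8]
ft_force: [-0.0, 0.1, 0.2]
finger_gap: 0.3
```

Call:
{"method": "move_arm", "body": {
  "motion": "0 0 -2 0 0 0; 0 0 -4.5 0 0 0; 0 0 -7 0 0 0; 0 0 -9.5 0 0 0; 0 0 -11 0 0 0; 0 0 -12.5 0 0 0; 0 0 -14 0 0 0; 0 0 -15.5 0 0 0; 0 0 -16.8 0 0 0; 0 0 -16.8 0 0 0"
}}

```text
time: 17.52
tool_pos: [542.4, 65.0, 127.9]
tcp_rot: [-90.0, 0.3, -3.5]
ft_force: [-0.7, 0.4, -0.9]
finger_gap: -0.1
```

Call:
{"method": "move_arm", "body": {
  "motion": "-0.6 0 0.3 0 0 0; -1.1 0.1 0.4 0 0 0; -1.6 0.1 0.2 0 0 0; -2.1 0.1 -0.1 0 0 0; -2.7 0.2 -0.5 0 0 0; -3.3 0.2 -0.9 0 0 0; -4 0.2 -1.5 0 0 0; -4.7 0.3 -2.1 0 0 0; -5.5 0.3 -3.1 0 0 0; -6.3 0.4 -4.2 0 0 0"
}}

```text
time: 18.35
tool_pos: [481.1, 67.8, 88.7]
tcp_rot: [-90.0, -0.0, -3.6]
ft_force: [1.0, -0.5, 0.2]
finger_gap: 0.1
```

Call:
{"method": "move_arm", "body": {
  "motion": "-0.4 0 -0.7 0 0 0; -0.8 0 -1.5 0 0 0; -1.2 0.1 -2.3 0 0 0; -1.5 0.1 -3.1 0 0 0; -1.7 0.1 -3.9 0 0 0; -1.9 0.1 -4.8 0 0 0; -2 0.1 -5.4 0 0 0; -2.1 0.1 -6 0 0 0; -2.1 0.1 -6.3 0 0 0; -2.1 0.1 -6.3 0 0 0"
}}

```text
time: 19.18
tool_pos: [460.3, 68.9, 25.4]
tcp_rot: [-90.0, 0.1, -3.6]
ft_force: [-0.5, -1.0, 0.1]
finger_gap: -0.1
```

Run:
```python
from h import *
import pickle
a=snap('side');b=snap('top');q=readout.sense();pickle.dump((a,b,q),open('s5.pkl','wb'))
print(q['tool_pos'],q['ft_force'])
cv2.imwrite('pics/j.png',np.hstack([cv2.resize(a['image'][130:330,170:370],(400,400)),cv2.resize(b['image'][100:250,195:345],(400,400))]))
```

```text
[461.02407554  68.92981035  26.40168727] [-0.80966465  0.33271095  0.79387692]
```

View pics/j.png

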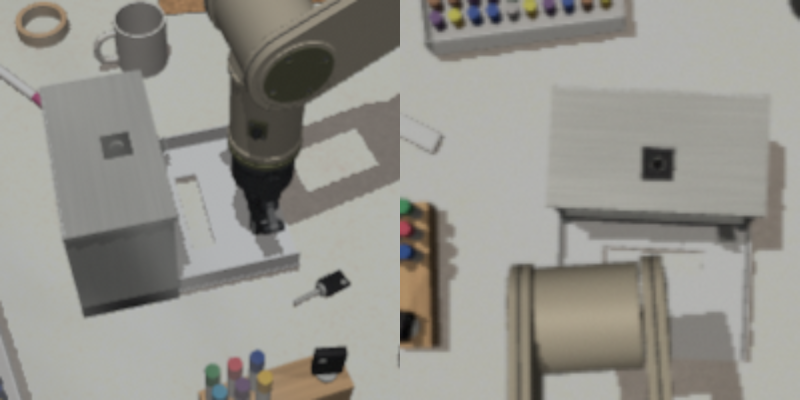

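The cover lies level and the key stands in the block. Retreating and checking.

Call:
{"method": "move_arm", "body": {
  "motion": "0 0 1 0 0 0; 0 0 3 0 0 0; 0 0 6 0 0 0; 0 0 9 0 0 0; 0 0 13 0 0 0; 0 0 17 0 0 0; 0 -4 20 0 0 0; 0 -8 22 0 0 0; 0 -12 24 0 0 0; 0 -16 25 0 0 0"
}}

```text
time: 20.12
tool_pos: [461.4, -79.3, 276.6]
tcp_rot: [-90.1, -0.3, -3.5]
ft_force: [1.0, -0.4, -0.6]
finger_gap: -0.0
```

Call:
{"method": "move_arm", "body": {
  "motion": "0 -3 0 0 0 0; 0 -6 0 0 0 0; 0 -9 0 0 0 0; 0 -12 0 0 0 0; 0 -15 0 0 0 0; 0 -18 0 0 0 0; 0 -20 0 0 0 0; 0 -20 0 0 0 0; 0 -20 0 0 0 0; 0 -20 0 0 0 0"
}}

```text
time: 20.95
tool_pos: [460.9, -277.5, 273.0]
tcp_rot: [-90.0, -0.0, -3.6]
ft_force: [-1.5, 0.0, -0.7]
finger_gap: 0.0
```

Run:
```python
from h import *
import pickle
a=snap('side');b=snap('top');q=readout.sense();pickle.dump((a,b,q),open('s6.pkl','wb'))
a0,b0=pickle.load(open('s0.pkl','rb'))
print(q['time'],q['tool_pos'],q['ft_force'])
H=np.array([576.1,6.8]);y=np.radians(-3.6);X=np.array([np.cos(y),np.sin(y)]);Y=np.array([-np.sin(y),np.cos(y)])
for th in(1.35,1.45,1.55):
    print(th,proj(a,[np.r_[H-160*np.sin(th)*X+s*115*Y,20+160*np.cos(th)] for s in(1,-1)]).round(1).tolist())
for s,s0,r_ in((a,a0,(320,300,350,325)),(b,b0,(188,212,206,232))):
    for k in(s0,s):
        g=cv2.cvtColor(k['image'],cv2.COLOR_BGR2GRAY)[r_[1]:r_[3],r_[0]:r_[2]]; n,l,st,c=cv2.connectedComponentsWithStats((g<50).astype(np.uint8)); i=1+st[1:,4].argmax();print(st[i],c[i])
o=cv2.resize(a['image'][130:330,170:370],(500,500),interpolation=cv2.INTER_CUBIC)
K2=cv2.resize(np.clip(a['image'][295:330,315:350]*1.5,0,255).astype(np.uint8),(250,250),interpolation=cv2.INTER_CUBIC)
B2=cv2.resize(np.clip(b['image'][205:240,180:215]*1.5,0,255).astype(np.uint8),(250,250),interpolation=cv2.INTER_CUBIC)
cv2.imwrite('pics/k.png',np.hstack([o,np.vstack([K2,B2])]))
```

```text
21.05 [ 461.03660374 -277.03645297  272.8372769 ] [-0.06480346  0.1719069  -0.0276514 ]
1.35 [[319.0, 254.7], [294.6, 187.6]]
1.45 [[319.5, 257.7], [295.4, 191.0]]
1.55 [[319.4, 260.8], [295.6, 194.5]]
[  6   4  17  14 184] [14.02717391 10.27173913]
[  6   4  17  13 185] [14.04324324  9.92432432]
[ 4  5  9 11 69] [7.92753623 9.84057971]
[ 5  5  8 11 67] [8.19402985 9.89552239]
```

View pics/k.png

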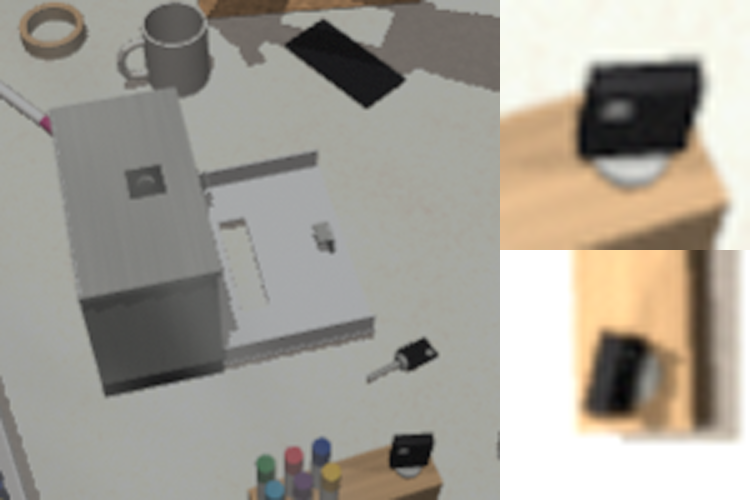

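```bash
python3 -c "
from bench import r
print(r.hand_in())"
```

```text
the job is handed in; nothing more can be done
None
```

The dispenser is open and the key is back in its block. I handed the job in at about 21 s of the 67 s allowed; no verdict is reported.

**What I did:**
- I took the key by its handle and lowered the pin through the keyhole with no contact force.
- I pressed the latch at about 5 N to a tip depth of about 47 mm, and the cover sprang ajar to about 0.45 rad.
- I put the key back until its collar met the block with about 9 N, then released it.
- With closed fingers beside the hook I swung the cover down flat, then moved the arm clear.

**Last checks:**
- **Cover:** Its outer corner in the side view fits about 1.5 rad or more. The fingers had followed it down to within about 6 mm of level, which agrees.
- **Key:** The handle's image is within 0.35 px (under 1 mm) of where it started in both views, upright and seated.
- **Bystanders:** Those in the last close-up (mug, phone, tape and one marker) look undisturbed. I did not measure any of them, and the other marker, the tumbler and the eraser were not in that picture.
- **Contact:** The wrist force is about zero, and the arm is clear of everything.

**Disagreements:** The side camera put the tip about 2 mm off the robot's own figure, within the calibration error, and I corrected for it by comparing tip and hole in the same view. The handle angle differed by about 6° between views, so I used an angle between the two.

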